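# Lock the crank of a pasta roller

## Robot

A 7-joint arm with a two-finger parallel gripper is mounted at the origin on a cart in front of the work surface, level with it; the furniture and walls round the work are solid. World frame = base frame: x ahead of the robot, y to its left, z up, the work surface at z = 0. Lengths are in m, angles in rad, forces in N, time in s.
With the tool pointing down it reaches from about 0.4 to 0.75 m from the base axis. Payload 19.5 kg.
Tool frame: the origin (TCP) lies at the very end of the fingers, on their centre line; the grasp point (between the pads) lies 19 mm behind it; z points along the fingers, y is the line along which they close (so a half turn about z gives the same grasp; the last joint's range is limited). The gripper opens to 85 mm and grips with 20 to 120 N. Pads are 22 mm wide; open, the fingers measure 114 mm over their backs; the gripper's body (76 mm by 85 mm) begins 54 mm behind the grasp point. The pads swing forward as they close: fully open they stand 13 mm farther back than shut.
Start: joints at [-1.16, 0.707, -0.028, 1.485, 0.022, 0.951, -0.075], TCP at [0.252, 0.517, 0.205] pointing down, gripper open.
Joint ranges: [-2.71, 2.71], [-0.32, 2.16], [-1.57, 1.52], [0, 2.45], [-1.46, 4.6], [0, 2.02], [-2.83, 2.83]. Speed limits (rad/s): [1.89, 1.89, 2.57, 2.57, 3.01, 3.01, 3.01].

## Interface

Orientations are given as a unit quaternion [x, y, z, w].
In Python, from bench import * gives the robot as it stands.
- The arm moves only by the tool servo_tool, never from a script. Its argument "moves" is a list of rows, each a list of 7 numbers: the shift along the world's x, y, z in m, then the turn, a rotation vector about the world's x, y, z in rad, then the opening, from -1 (shut) to 1 (fully open). In form: [[tx, ty, tz, rx, ry, rz, jaw], ...]. A call has 1 to 10 rows; each row shifts and turns the commanded pose from where the row before left it; what a row does not reach is not made up. A row lasts 1/12 s, in which the tool goes at most 41.7 mm and 7.16 degrees, less where a joint would pass 70% of its speed; a pose out of reach is approached as far as the arm can. A call is refused whole if a number of a shift passes 0.0417 or a number of a turn 0.125, either way. A call with a gripper value outside its range is refused whole. The fingers move at their own pace and stop on an object; "newtons" is the grip in N (left out, the last holds). Time passes only in rows, so rows that do not move let the fingers close. It gives the time, the measured TCP pose, the force, the opening and the grip force at its end, in the units of the state.
- state(): the state, without advancing time (a new reading comes with each control period).
- get_image(name): name is "scene" or "top"; returns a dict with "pixels" (480x640x3 uint8, blue, green, red), "depth" (480x640 float32, m along the optical axis (not along the pixel's ray), 0 where there is no reading), "fx", "fy", "cx", "cy" (pixels), "world_to_cam" (4x4, takes a point from world to camera coordinates). Camera axes: x right, y up, looking along -z (the intrinsics and any distortion apply to the point x, -y, -z); pixel columns grow to the right and rows downward; lengths in m; the calibration is good to about 2 mm. A picture is of the moment at which its call begins.
- sign_off(): hands the job in; it is judged then, once.
The state is a dict: "t": time; "joint_pos": joint angles; "qd": joint speeds; "tau": joint torques, N m; "tool_pos": TCP position; "tcp_rot": TCP orientation; "ft_force": force on the tool from outside, world axes, zero at the start; "torque": the same for the moment, N m; "width": finger opening in m; "finger_force": force on a finger pad.
Only numpy, scipy, OpenCV 4.12 (cv2) and the standard library are available. Lean on these libraries where they do the work, as an engineer would, in place of code of your own. Each camera call takes 0.05 s, during which the arm holds its last target. There are 200 camera calls.

## Task

The crank of the pasta roller is loose in its hub. Turn the crank until its arm stands straight up, so that the flat of the shaft faces the screw on top of the hub, then put the T-handled hex key into the screw and turn it clockwise until the screw is firmly tight on the flat, but do not force it further. Leave the key standing in the screw and leave the other things alone.

Things in the scene. Friction and masses are not known exactly. Their poses are not given: they have to be found in the camera images.
- pasta_roller: Steel pasta roller fixed to the worktop, 185 x 125 x 98 mm. Origin on the worktop straight below the screw; x points away from the robot at yaw 0, z up. Rollers and cheeks lie at y = 0 to 180 mm. The hub, a fixed collar of 40 mm diameter about the screw, has its level axis along y, 75 mm up. The crank is on the -y side. Hub and frame never move.
- crank: Steel crank with a 20 mm shaft that turns in the hub (drag about 0.12 N m) and stays where it is left. Origin on the shaft axis, straight below the screw, 75 mm up; y along the axis into the roller; z along the arm and square to the shaft's flat, so the flat faces the screw when z is straight up. Starts leaning 0.6 to 1.1 rad to the roller's +x. Arm 60 mm long, 65 mm out from the screw along -y.
- crank_grip (a point): Middle of the crank's wooden handle, a freely spinning round bar, 17 mm diameter, 55 mm long, level and parallel to the shaft's axis. It lies 60 mm from that axis, and 99 mm from the screw along the axis (crank frame: 0, -99, 60 mm); the handle spans 70 to 125 mm from the screw.
- set_screw: Dark steel screw upright on top of the hub, about 29 mm wide. Origin at the centre of the mouth of its socket, z up. Socket: hexagon 17 mm across flats, 14 mm deep, small chamfer; its flats look along the screw's x and every 60 degrees from it. Mouth 121 mm above the worktop at the start; the screw sinks 4 mm per rad of clockwise turning (coarse thread).
- key_bar (a point): Centre of the cross bar of the T-handled hex key: black bar 70 mm long (x), 14 mm wide (y), 18 mm high, 78 mm above the key's tip; z up along the shank. The neck lets the shank twist against the bar like a torsion spring, 2 N m per rad (0.15 rad at 0.3 N m), straight when unloaded. The key weighs about 0.32 kg and stands upright in its stand at the start.
- key_tip (a point): Tip of that key, the lower end of the shank; axes as the bar's while unloaded. The shank is a hexagon 16 mm across flats, its flats looking along the key's x and every 60 degrees from it, 45 mm long and tapered over the last 3 mm; above it is a 10 mm round neck. Fully seated the tip is 14 mm below the mouth of the screw's socket, where it has about 0.12 rad of play either way.
- key_stand: Light wooden block 70 x 70 x 45 mm, fixed, with an upright round hole of 20 mm, 35 mm deep, in which the key stands with its tip 10 mm above the worktop. Origin at the centre of its underside.
- striped_mug: Small striped mug, bystander, 88 mm long, 50 mm high; origin under its centre.
- pepper_mill: Brown wooden pepper mill, bystander, 58 mm wide, 130 mm high; origin under its centre.
- salt_pot: Small white conical pot with red bands, bystander, 68 mm wide, 72 mm high; origin under its centre.
- screw_turn (a joint): Turn of the screw, 0 at the start, falls as it is tightened (clockwise from above), rad. Loose it takes about 0.12 N m (0.05 to 0.12 when the turning pauses). It meets the flat after 0.7 to 1.9 rad (different each time, not visible); then the torque rises by 0.3 to 0.4 N m per rad. Firmly tight: 0.18 to 0.24 N m felt while pausing; above 0.3 it is forced. It stays tight when let go.
- hex_key: The whole T-handled key; its origin is the centre of the cross bar, the same point as key_bar.

How it is judged:
By the outcome, as a careful person would: the job done as asked, in the order asked, and still so for the second after the job is handed in, with the robot touching nothing.
It also fails if it takes over 72 s, if anything falls off the work surface, if the arm or the gripper's body presses on something with over 40 N, if the wrist force passes 120 N, or if a joint passes its speed limit or range.

## Working session

There is one attempt and no reset: what is moved stays moved. The work goes in short steps, Python scripts to look and compute and a tool call to move; the robot and the scene stay as the last step left them, time stands still between calls to the robot, and variables do not carry over. Pictures are saved under pics/ and viewed, at most 10 in all, crops included, and the job is handed in when it is done.

Besides the shell and the picture viewer there is one more tool, called as name(argument=value, ...), one argument or row to a line, values as JSON. servo_tool: Moves the arm, as the interface text tells. Its arguments: {"type":"object","properties":{"moves":{"type":"array"},"newtons":{"type":"number"}},"required":["moves"]}

```bash
mkdir -p pics; ls; python3 - <<'E'
from bench import *
import cv2,numpy as np
s=state();print({k:np.round(v,3).tolist() for k,v in s.items()})
for n in("scene","top"):
    i=get_image(n);cv2.imwrite(f"pics/{n}0.png",i["pixels"]);np.savez(f"{n}0.npz",**i)
    M=np.linalg.inv(i["world_to_cam"]);print(n,i["fx"],i["fy"],i["cx"],i["cy"],M.round(3).tolist(),[k for k in i])
E
```

```text
pics
{'t': 0.0, 'joint_pos': [-1.16, 0.707, -0.028, 1.485, 0.022, 0.951, -0.076], 'qd': [-0.0, 0.0, -0.001, 0.001, 0.0, 0.001, -0.0], 'tau': [0.001, -88.321, 1.235, -23.616, 0.017, 0.007, -0.0], 'tool_pos': [0.251, 0.517, 0.204], 'tcp_rot': [0.225, 0.974, -0.001, -0.0], 'ft_force': [-0.266, 0.262, -0.066], 'torque': [0.045, 0.032, -0.007], 'finger_force': 0.0, 'width': 0.085}
scene 593.9928837017274 593.9928837017274 322.11918282022265 235.72015282561182 [[0.896, 0.333, -0.293, 0.204], [-0.443, 0.662, -0.604, -0.827], [-0.007, 0.671, 0.741, 1.07], [0.0, 0.0, 0.0, 1.0]] ['pixels', 'depth', 'fx', 'fy', 'cx', 'cy', 'world_to_cam']
top 481.8324919440025 481.8324919440025 312.5135134323625 238.41556090538717 [[0.005, 0.991, -0.131, 0.435], [-1.0, 0.001, -0.03, -0.044], [-0.03, 0.131, 0.991, 1.13], [0.0, 0.0, 0.0, 1.0]] ['pixels', 'depth', 'fx', 'fy', 'cx', 'cy', 'world_to_cam']
```

View pics/scene0.png

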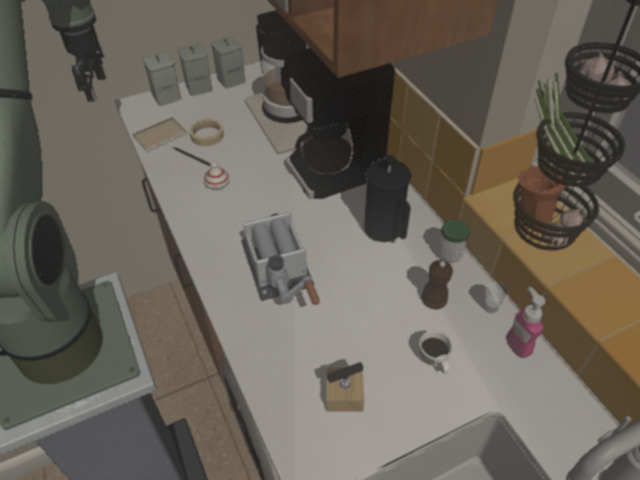

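View pics/top0.png

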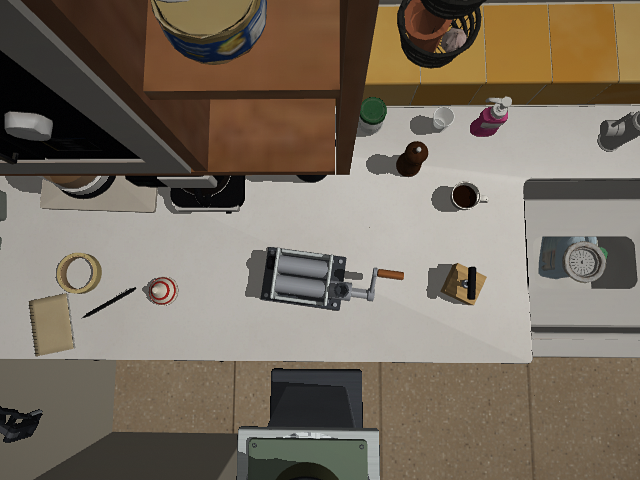

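The top view shows the roller around (310,280), the screw near (341,291), the handle at (390,275) and the key bar at (471,283). I'll get world points for these from depth and masks.

```bash
cat > h.py <<'E'
import numpy as np, cv2
def cloud(i):
    d=i["depth"];v,u=np.indices(d.shape)
    p=np.stack([(u-i["cx"])/i["fx"]*d,-(v-i["cy"])/i["fy"]*d,-d,np.ones_like(d)],-1)
    w=(p@np.linalg.inv(i["world_to_cam"]).T)[...,:3];w[d==0]=np.nan;return w
def ray(i,u,v,z):
    M=np.linalg.inv(i["world_to_cam"]);r=M[:3,:3]@[(u-i["cx"])/i["fx"],-(v-i["cy"])/i["fy"],-1]
    return M[:3,3]+r*(z-M[2,3])/r[2]
def box(w,lo,hi): return np.all((w>lo)&(w<hi),-1)
def shot(bench_get,name):
    i=bench_get(name);return i,cloud(i)
E
python3 - <<'E'
from h import *
np.set_printoptions(precision=4,suppress=True)
out=[]
for n,cr in(("top",(220,230,520,330)),("scene",(220,200,420,420))):
    i=dict(np.load(n+"0.npz"));w=cloud(i);hsv=cv2.cvtColor(i["pixels"],cv2.COLOR_BGR2HSV)
    x0,y0,x1,y1=cr;sub=np.zeros(w.shape[:2],bool);sub[y0:y1,x0:x1]=1
    # handle: brown
    m=sub&(hsv[...,1]>120)&(hsv[...,2]>60)&(w[...,2]>.03)
    for nm,mm in(("brown",m),("dark>0.075",sub&(i["pixels"].max(-1)<60)&(w[...,2]>.07))):
        k,l,st,c=cv2.connectedComponentsWithStats(mm.astype(np.uint8))
        for j in range(1,k):
            if st[j,4]>15:
                P=w[l==j];r=cv2.minAreaRect(P[:,:2].astype(np.float32)*1000)
                print(n,nm,c[j],st[j,4],"med",np.median(P,0),"min",P.min(0),"max",P.max(0),"rect",r)
    c=i["pixels"][y0:y1,x0:x1];out.append(cv2.resize(c,(600,int(600*c.shape[0]/c.shape[1])),interpolation=cv2.INTER_CUBIC) if n=="top" else cv2.resize(c,None,fx=2.4,fy=2.4,interpolation=cv2.INTER_CUBIC))
a=out[0];b=cv2.resize(out[1],(364,400));
cv2.imwrite("pics/c1.png",np.vstack([a,np.pad(b,((0,0),(0,236),(0,0)))]))
E
```

```text
top brown [463.2697 284.1138] 571 med [ 0.4744 -0.3424  0.0457] min [ 0.4324 -0.3962  0.0368] max [ 0.5235 -0.3057  0.0521] rect ((476.9744873046875, -351.44049072265625), (69.90665435791016, 69.4982681274414), 63.45988464355469)
top brown [390.4031 273.8586] 191 med [ 0.4936 -0.1759  0.1204] min [ 0.4834 -0.2029  0.114 ] max [ 0.5042 -0.1504  0.1248] rect ((494.2385559082031, -176.57371520996094), (53.64883804321289, 15.455595970153809), 82.59886169433594)
top dark>0.075 [270.5859 262.3535] 99 med [0.5208 0.0791 0.0832] min [0.5065 0.0683 0.0702] max [0.5352 0.088  0.0937] rect ((521.1226196289062, 78.44293975830078), (17.588539123535156, 29.46074676513672), 82.54521179199219)
top dark>0.075 [471.2305 282.7227] 256 med [ 0.4771 -0.3496  0.0963] min [ 0.4429 -0.3593  0.0772] max [ 0.511  -0.3426  0.1022] rect ((476.8230285644531, -350.9332275390625), (14.43475341796875, 68.12947845458984), 86.95125579833984)
top dark>0.075 [325.     275.8824] 17 med [ 0.4905 -0.04    0.0854] min [ 0.4866 -0.0443  0.0746] max [ 0.4992 -0.0334  0.0944] rect ((490.8992614746094, -41.33015441894531), (6.
[... 300 characters left out ...]
dark>0.075 [339.7563 289.325 ] 160 med [ 0.462  -0.0718  0.1197] min [ 0.4456 -0.088   0.0858] max [ 0.4758 -0.0486  0.1259] rect ((460.7020263671875, -68.29554748535156), (30.298683166503906, 39.3447151184082), 0.04155027121305466)
scene dark>0.075 [388.0539 211.9051] 1001 med [ 0.7485 -0.0468  0.1093] min [ 0.7193 -0.1005  0.0701] max [0.7925 0.0125 0.1691] rect ((743.9878540039062, -44.2356071472168), (61.8363037109375, 103.09212493896484), 50.25244140625)
scene dark>0.075 [343.4703 372.6541] 185 med [ 0.4737 -0.3544  0.0963] min [ 0.4449 -0.3595  0.079 ] max [ 0.5086 -0.3452  0.1013] rect ((476.8307800292969, -354.6981506347656), (13.490762710571289, 63.8551139831543), 84.09783172607422)
```

View pics/c1.png

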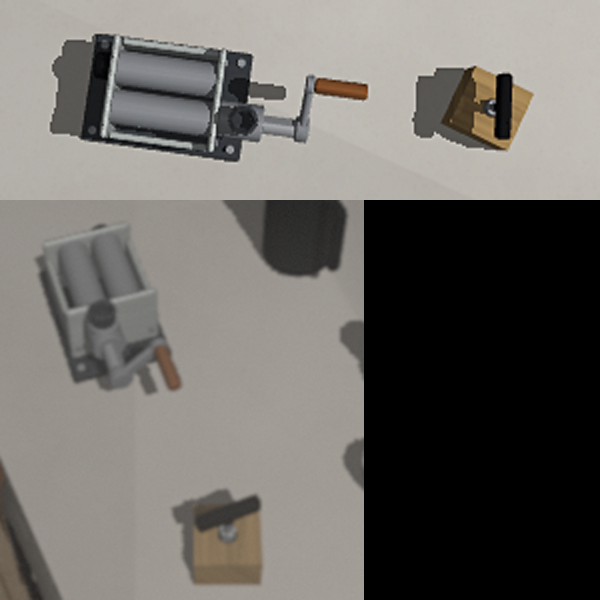

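The crop shows the dark screw with its socket on the hub, the crank leaning to +x, and the key bar roughly along world x. I'll refine the screw centre, the yaws and the start of the crank.

```bash
python3 - <<'E'
from h import *
np.set_printoptions(precision=4,suppress=True)
out=[]
for n,lo in(("top",60),("scene",75)):
    i=dict(np.load(n+"0.npz"));w=cloud(i);hsv=cv2.cvtColor(i["pixels"],cv2.COLOR_BGR2HSV)
    m=box(w,[.43,-.1,.112],[.5,-.045,.135]);P=w[m]
    (c,r)=cv2.minEnclosingCircle(P[:,:2].astype(np.float32)*1000);v,u=np.nonzero(m)
    print(n,"screw n",len(P),"mean",P.mean(0),"med z",np.median(P[:,2]),"circ",c,r,"px",u.mean(),v.mean(),u.min(),u.max(),v.min(),v.max(), "ray@.121",ray(i,(u.min()+u.max())/2,(v.min()+v.max())/2,.121))
    h=box(w,[.45,-.215,.085],[.53,-.135,.15])&(hsv[...,1]>110)
    K=box(w,[.43,-.38,.09],[.52,-.32,.11])
    for nm,mm in(("handle",h),("bar",K)):
        P=w[mm];l=cv2.fitLine(P.astype(np.float32),cv2.DIST_HUBER,0,.01,.01).ravel();r=cv2.minAreaRect(P[:,:2].astype(np.float32)*1000)
        print(n,nm,len(P),P.mean(0),"dir",l[:3],"maxz",np.percentile(P[:,2],95),r)
    # roller top-edge yaw
    u0,v0=int(u.mean()),int(v.mean());g=i["pixels"][v0-16:v0+17,u0-20:u0+21]
    out.append(cv2.resize(cv2.convertScaleAbs(g,alpha=1.8,beta=10),(400,320),interpolation=cv2.INTER_CUBIC))
cv2.imwrite("pics/c2.png",np.hstack(out))
E
```

```text
top screw n 115 mean [ 0.4603 -0.0737  0.1214] med z 0.12155307598259224 circ (460.8878173828125, -73.82662200927734) 15.79057788848877 px 341.09565217391304 289.8608695652174 334 348 283 297 ray@.121 [ 0.46   -0.0735  0.121 ]
top handle 199 [ 0.4937 -0.1766  0.1202] dir [ 0.1434  0.9897 -0.0027] maxz 0.1236980995071157 ((494.063232421875, -176.21112060546875), (54.3647575378418, 16.175148010253906), 82.18357849121094)
top bar 230 [ 0.4771 -0.3508  0.0966] dir [ 0.9976 -0.0691  0.0028] maxz 0.10027422236106 ((476.8377990722656, -351.06512451171875), (14.834077835083008, 68.0487060546875), 88.11534881591797)
scene screw n 141 mean [ 0.4629 -0.0735  0.1197] med z 0.12044840767193776 circ (463.1968078613281, -73.51594543457031) 16.075809478759766 px 276.2340425531915 261.0425531914894 269 283 255 268 ray@.121 [ 0.4616 -0.0755  0.121 ]Traceback (most recent call last):
  File "<stdin>", line 12, in <module>
cv2.error: OpenCV(4.12.0) /io/opencv/modules/imgproc/src/linefit.cpp:102: error: (-215:Assertion failed) count > 0 in function 'fitLine3D_wods'
```

servo_tool(
  moves=[
    [0.0096,-0.0278,0.002,0,0,-0.0503,0.2],
    [0.0096,-0.0278,0.002,0,0,-0.0503,0.2],
    [0.0096,-0.0278,0.002,0,0,-0.0503,0.2],
    [0.0096,-0.0278,0.002,0,0,-0.0503,0.2],
    [0.0096,-0.0278,0.002,0,0,-0.0503,0.2],
    [0.0096,-0.0278,0.002,0,0,-0.0503,0.2],
    [0.0096,-0.0278,0.002,0,0,-0.0503,0.2],
    [0.0096,-0.0278,0.002,0,0,-0.0503,0.2],
    [0.0096,-0.0278,0.002,0,0,-0.0503,0.2],
    [0.0096,-0.0278,0.002,0,0,-0.0503,0.2],
  ],
  newtons=30,
)

```text
t: 0.93
tool_pos: [0.3477, 0.2376, 0.2248]
tcp_rot: [0.461, 0.887, -0.0, -0.0]
ft_force: [-0.2, -0.3, -0.4]
width: 0.0509
finger_force: 0.0
```

```bash
python3 - <<'E'
from h import *
out=[]
for n,u0,v0 in(("top",341,290),("scene",276,261)):
    g=dict(np.load(n+"0.npz"))["pixels"][v0-12:v0+13,u0-14:u0+15]
    out.append(cv2.resize(cv2.convertScaleAbs(g,alpha=2.2,beta=0),(390,340),interpolation=cv2.INTER_CUBIC))
cv2.imwrite("pics/c2.png",np.hstack(out))
E
```

```text
(no output)
```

View pics/c2.png

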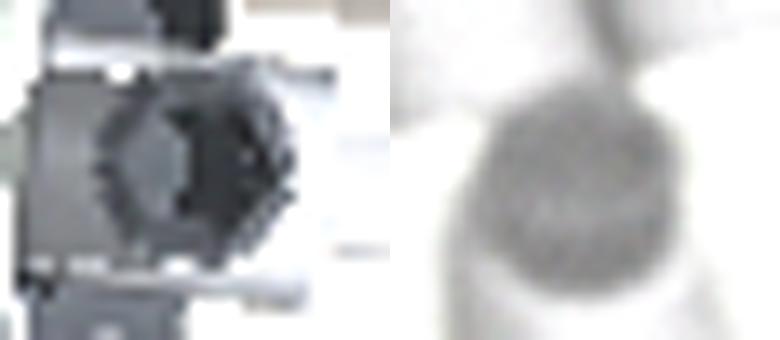

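The top crop suggests that the socket's corners point left and right in the image, so its flats look along world ±x, close to the key's present yaw. Next I'll move on to above the handle.

servo_tool(
  moves=[
    [0.0097,-0.0276,0,0,0,-0.05,0.2],
    [0.0097,-0.0276,0,0,0,-0.05,0.2],
    [0.0097,-0.0276,0,0,0,-0.05,0.2],
    [0.0097,-0.0276,0,0,0,-0.05,0.2],
    [0.0097,-0.0276,0,0,0,-0.05,0.2],
    [0.0097,-0.0276,0,0,0,-0.05,0.2],
    [0.0097,-0.0276,0,0,0,-0.05,0.2],
    [0.0097,-0.0276,0,0,0,-0.05,0.2],
    [0.0097,-0.0276,0,0,0,-0.05,0.2],
    [0.0097,-0.0276,0,0,0,-0.05,0.2],
  ],
)

```text
t: 1.77
tool_pos: [0.4447, -0.0384, 0.2247]
tcp_rot: [0.666, 0.746, -0.0, -0.0]
ft_force: [0.7, 0.5, 0.1]
width: 0.0514
finger_force: 0.0
```

servo_tool(
  moves=[
    [0.0097,-0.0276,-0.01,0,0,-0.05,0.2],
    [0.0097,-0.0276,-0.01,0,0,-0.05,0.2],
    [0.0097,-0.0276,-0.01,0,0,-0.05,0.2],
    [0.0097,-0.0276,-0.01,0,0,-0.05,0.2],
    [0.0097,-0.0276,-0.01,0,0,-0.05,0.2],
    [0,0,0,0,0,0,0.2],
  ],
)

```text
t: 2.27
tool_pos: [0.4929, -0.1799, 0.1728]
tcp_rot: [0.756, 0.655, -0.001, 0.0]
ft_force: [-1.1, -0.9, -0.5]
width: 0.0513
finger_force: 0.0
```

servo_tool(
  moves=[
    [0,0.0005,-0.016,0,0,0,0.2],
    [0,0.0005,-0.016,0,0,0,0.2],
    [0,0.0005,-0.016,0,0,0,0.2],
    [0,0,-0.016,0,0,0,0.2],
    [0,0,-0.012,0,0,0,0.2],
    [0,0,0,0,0,0,-1],
    [0,0,0,0,0,0,-1],
    [0,0,0,0,0,0,-1],
    [0,0,0,0,0,0,-1],
    [0,0,0,0,0,0,-1],
  ],
)

```text
t: 3.1
tool_pos: [0.4933, -0.1735, 0.0994]
tcp_rot: [0.753, 0.658, 0.0, 0.0]
ft_force: [0.4, -0.6, -0.2]
width: 0.0006
finger_force: 0.0
```

servo_tool(
  moves=[
    [0,0,0,0,0,0,-1],
    [0,0,0,0,0,0,-1],
  ],
)

```text
t: 3.27
tool_pos: [0.4931, -0.1735, 0.0991]
tcp_rot: [0.753, 0.658, 0.0, 0.0]
ft_force: [-0.0, -0.1, -0.5]
width: 0.0003
finger_force: 0.0
```

```bash
python3 - <<'E'
from bench import *
from h import *
o=[]
for n,(x,y) in(("top",(385,275)),("scene",(300,285))):
    i=get_image(n);np.savez(n+"1.npz",**i);o.append(cv2.resize(i["pixels"][y-45:y+45,x-45:x+45],(400,400),interpolation=cv2.INTER_CUBIC))
    w=cloud(i);hsv=cv2.cvtColor(i["pixels"],cv2.COLOR_BGR2HSV)
cv2.imwrite("pics/c3.png",np.hstack(o))
E
```

```text
(no output)
```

View pics/c3.png

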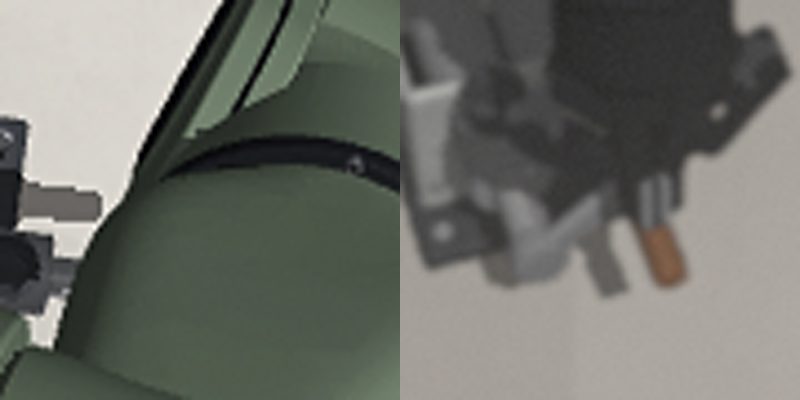

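The fingers are shut, and the handle is visible in the scene view just below and in front of them at about (660,255) in the crop. The crank may have moved, so I'll measure the handle again.

```bash
python3 - <<'E'
from h import *
np.set_printoptions(precision=4,suppress=True)
for k in "01":
    i=dict(np.load(f"scene{k}.npz"));w=cloud(i);b,g,r=[i["pixels"][...,c].astype(int) for c in range(3)]
    m=box(w,[.42,-.23,.03],[.56,-.12,.2])&(r-b>35);P=w[m];v,u=np.nonzero(m)
    print(k,len(P),P.mean(0),P.min(0),P.max(0),u.min(),u.max(),v.min(),v.max(),cv2.fitLine(P.astype(np.float32),cv2.DIST_HUBER,0,.01,.01).ravel())
    if k=="1":
        for uu,vv in((300-45+245*.225,285-45+195*.225),(300-45+275*.225,285-45+190*.225),(310,277),(318,277)):
            print("finger",uu,vv,w[int(vv),int(uu)],i["pixels"][int(vv),int(uu)])
E
```

```text
0 125 [ 0.4945 -0.1796  0.1211] [ 0.4863 -0.2033  0.1086] [ 0.5031 -0.1507  0.127 ] 306 318 281 303 [ 0.1391  0.9896  0.0373  0.4945 -0.1796  0.1211]
1 71 [ 0.4924 -0.1928  0.1206] [ 0.4864 -0.2054  0.112 ] [ 0.4996 -0.1783  0.1253] 310 318 291 303 [ 0.1234  0.9919  0.0293  0.4924 -0.1928  0.1206]
finger 310.125 283.875 [ 0.4892 -0.1833  0.1571] [110 110 109]
finger 316.875 282.75 [ 0.5029 -0.1815  0.1503] [79 78 79]
finger 310 277 [ 0.4883 -0.1865  0.18  ] [55 55 56]
finger 318 277 [ 0.5047 -0.1872  0.1714] [85 87 89]
```

```bash
python3 - <<'E'
from h import *
from bench import *
np.set_printoptions(precision=4,suppress=True)
i=dict(np.load("scene1.npz"));w=cloud(i)
for u in (310,313,316,318):
    print(u,[(v,*w[v,u].round(3)) for v in range(280,300,2)])
print({k:np.round(v,3).tolist() for k,v in state().items()})
E
```

```text
310 [(280, np.float64(0.489), np.float64(-0.184), np.float64(0.167)), (282, np.float64(0.49), np.float64(-0.183), np.float64(0.159)), (284, np.float64(0.489), np.float64(-0.184), np.float64(0.154)), (286, np.float64(0.489), np.float64(-0.184), np.float64(0.148)), (288, np.float64(0.489), np.float64(-0.183), np.float64(0.141)), (290, np.float64(0.489), np.float64(-0.182), np.float64(0.133)), (292, np.float64(0.491), np.float64(-0.178), np.float64(0.121)), (294, np.float64(0.489), np.float64(-0.181), np.float64(0.119)), (296, np.float64(0.489), np.float64(-0.182), np.float64(0.114)), (298, np.float64(0.486), np.float64(-0.187), np.float64(0.115))]
313 [(280, np.float64(0.495), np.float64(-0.185), np.float64(0.165)), (282, np.float64(0.497), np.float64(-0.181), np.float64(0.154)), (284, np.float64(0.495), np.float64(-0.185), np.float64(0.152)), (286, np.float64(0.495), np.float64(-0.185), np.float64(0.146)), (288, np.float64(0.496), np.float64(-0.183), np.float64(0.137)), (290, np.float64(0.494), np.float64(-0.186), np.float64(0.135)), (292, np.float64(0.496), np.float64(-0.181), np.flo
[... 1186 characters left out ...]
1)), (290, np.float64(0.544), np.float64(-0.101), np.float64(0.004)), (292, np.float64(0.543), np.float64(-0.105), np.float64(0.002)), (294, np.float64(0.541), np.float64(-0.109), np.float64(0.001)), (296, np.float64(0.502), np.float64(-0.191), np.float64(0.117)), (298, np.float64(0.499), np.float64(-0.197), np.float64(0.119))]
{'t': 3.367, 'joint_pos': [0.18, 0.797, 0.181, 1.803, -0.243, 0.563, 0.379], 'qd': [-0.0, 0.002, -0.0, 0.001, -0.0, -0.0, 0.001], 'tau': [-0.02, -85.667, 5.544, -15.066, 0.012, 0.008, -0.001], 'tool_pos': [0.493, -0.173, 0.099], 'tcp_rot': [0.753, 0.658, 0.0, 0.0], 'ft_force': [-0.747, 0.205, 0.611], 'torque': [-0.016, 0.013, 0.029], 'finger_force': 0.0, 'width': 0.0}
```

```bash
python3 - <<'E'
from h import *
np.set_printoptions(precision=4,suppress=True)
for k,c in(("0",(.251,.517)),("1",(.493,-.173))):
    i=dict(np.load(f"scene{k}.npz"));w=cloud(i)
    lo=.1 if k=="0" else .128
    m=box(w,[c[0]-.09,c[1]-.09,lo],[c[0]+.09,c[1]+.09,.3]);P=w[m]
    for a in np.arange(lo,.28,.01):
        Q=P[(P[:,2]>=a)&(P[:,2]<a+.01)]
        if len(Q): print(k,round(a,3),len(Q),Q.min(0),Q.max(0))
E
```

```text
0 0.24 24 [0.2252 0.4691 0.2425] [0.2868 0.5624 0.2499]
0 0.25 69 [0.2238 0.4638 0.2502] [0.2867 0.5658 0.26  ]
0 0.26 66 [0.2242 0.4614 0.2601] [0.2855 0.5638 0.27  ]
0 0.27 83 [0.2243 0.4601 0.27  ] [0.2859 0.5655 0.2799]
1 0.128 27 [ 0.4842 -0.1859  0.1294] [ 0.5073 -0.1648  0.1375]
1 0.138 44 [ 0.4814 -0.1858  0.1382] [ 0.5075 -0.1672  0.1473]
1 0.148 46 [ 0.482  -0.1884  0.1482] [ 0.5074 -0.17    0.1579]
1 0.158 36 [ 0.4815 -0.1867  0.158 ] [ 0.5063 -0.1713  0.1676]
1 0.168 91 [ 0.4639 -0.1901  0.168 ] [ 0.5269 -0.1643  0.1779]
1 0.178 189 [ 0.4565 -0.1922  0.178 ] [ 0.5338 -0.1603  0.188 ]
1 0.188 118 [ 0.4469 -0.1933  0.1881] [ 0.5459 -0.1576  0.198 ]
1 0.198 160 [ 0.4401 -0.1941  0.1982] [ 0.5516 -0.1615  0.2079]
1 0.208 223 [ 0.4338 -0.195   0.2081] [ 0.5556 -0.1541  0.218 ]
1 0.218 249 [ 0.4352 -0.1962  0.2181] [ 0.556 -0.153  0.228]
1 0.228 137 [ 0.4475 -0.1973  0.228 ] [ 0.5426 -0.1625  0.2377]
1 0.238 53 [ 0.4534 -0.1922  0.238 ] [ 0.5355 -0.1614  0.2477]
1 0.248 31 [ 0.4573 -0.2101  0.2486] [ 0.5278 -0.1651  0.258 ]
1 0.258 138 [ 0.4578 -0.2132  0.258 ] [ 0.5265 -0.1677  0.268 ]
1 0.268 155 [ 0.4577 -0.212   0.2681] [ 0.527  -0.1631  0.278 ]
1 0.278 156 [ 0.4582 -0.2131  0.278 ] [ 0.5265 -0.1647  0.2879]
```

The fingers are shut about 32 mm higher than the reported TCP: tips at z≈0.131 by depth, against 0.099 reported. The start image shows a similar offset of 25–30 mm. So the reported z reads low, and I'll go by what the camera sees: real tip z ≈ reported + 0.031.

servo_tool(
  moves=[
    [0,0,0,0,0,0,0.2],
    [0,0,0,0,0,0,0.2],
    [0,0,0,0,0,0,0.2],
    [0,0,0,0,0,0,0.2],
    [0,-0.001,-0.011,0,0,0,0.2],
    [0,-0.001,-0.011,0,0,0,0.2],
    [0,-0.001,-0.01,0,0,0,0.2],
    [0,0,0,0,0,0,-1],
    [0,0,0,0,0,0,-1],
    [0,0,0,0,0,0,-1],
  ],
)

```text
t: 4.2
tool_pos: [0.4932, -0.1766, 0.0671]
tcp_rot: [0.753, 0.658, 0.0, 0.0]
ft_force: [6.3, -3.6, 1.1]
width: 0.0158
finger_force: 32.9
```

servo_tool(
  moves=[
    [0,0,0,0,0,0,-1],
    [0,0,0,0,0,0,-1],
    [0,0,0,0,0,0,-1],
  ],
)

```text
t: 4.45
tool_pos: [0.4934, -0.1766, 0.0672]
tcp_rot: [0.753, 0.658, 0.0, 0.0]
ft_force: [2.6, -1.2, 1.0]
width: 0.016
finger_force: 29.4
```

servo_tool(
  moves=[
    [-0.0045,0.0006,0.0047,0,0,0,-1],
    [-0.0049,0.0007,0.0042,0,0,0,-1],
    [-0.0053,0.0008,0.0036,0,0,0,-1],
    [-0.0057,0.0008,0.0031,0,0,0,-1],
    [-0.0059,0.0008,0.0024,0,0,0,-1],
    [-0.0061,0.0009,0.0017,0,0,0,-1],
    [-0.0063,0.0009,0.0011,0,0,0,-1],
    [-0.0064,0.0009,0.0003,0,0,0,-1],
    [0,0,0,0,0,0,-1],
    [0,0,0,0,0,0,-1],
  ],
)

```text
t: 5.28
tool_pos: [0.4476, -0.1706, 0.0886]
tcp_rot: [0.753, 0.658, -0.0, 0.0]
ft_force: [-1.8, -2.7, 15.0]
width: 0.0159
finger_force: 31.3
```

```bash
python3 - <<'E'
from bench import *
from h import *
np.set_printoptions(precision=4,suppress=True)
s=state();print(s["tool_pos"],s["ft_force"],s["torque"],s["width"])
i=get_image("scene");w=cloud(i);b,g,r=[i["pixels"][...,c].astype(int) for c in range(3)]
m=box(w,[.40,-.23,.05],[.56,-.12,.2])&(r-b>35);P=w[m]
l=cv2.fitLine(P.astype(np.float32),cv2.DIST_HUBER,0,.01,.01).ravel();print(len(P),P.mean(0),l[:3],np.percentile(P[:,2],95),P.min(0),P.max(0))
d=P.mean(0)-[.461,-.074,0];print("roller x,y",d@[.990,-.139,0],d@[.139,.990,0])
E
```

```text
[ 0.4476 -0.1706  0.0886] [-1.8388 -2.683  14.9519] [-0.5418  0.3794  0.0318] 0.015869957578463254
131 [ 0.4483 -0.1787  0.1445] [0.1816 0.9821 0.0495] 0.14763396763546893 [ 0.4385 -0.1973  0.1334] [ 0.4572 -0.1508  0.1907]
roller x,y 0.0020098035949167453 -0.10541548814140039
```

servo_tool(
  moves=[
    [0,0,0,0,0,0,0.2],
    [0,0,0,0,0,0,0.2],
    [0,0,0,0,0,0,0.2],
    [0,0,0.004,0,0,0,0.2],
    [0,0,0.02,0,0,0,0.2],
    [0,0,0.025,0,0,0,0.2],
    [0,0,0.025,0,0,0,0.2],
    [0.0,-0.005,0.015,0,0,0.08,0.2],
    [0.001,-0.01,0.005,0,0,0.08,0.2],
    [0.002,-0.013,0,0,0,0.08,0.2],
  ],
)

```text
t: 6.17
tool_pos: [0.4514, -0.1979, 0.1836]
tcp_rot: [0.667, 0.745, 0.0, 0.001]
ft_force: [0.5, 0.2, 0.6]
width: 0.0513
finger_force: 0.0
```

servo_tool(
  moves=[
    [0.002,-0.013,0,0,0,0.082,0.2],
    [0.002,-0.013,0,0,0,0.082,0.2],
    [0.002,-0.013,0,0,0,0.082,0.2],
    [0.002,-0.013,0,0,0,0.082,0.2],
    [0.002,-0.013,0,0,0,0.082,0.2],
    [0.002,-0.013,0,0,0,0.082,0.2],
    [0.002,-0.013,0,0,0,0.082,0.2],
    [0.002,-0.013,0,0,0,0.082,0.2],
    [0.002,-0.013,0,0,0,0.082,0.2],
    [0.002,-0.013,0,0,0,0.082,0.2],
  ],
)

```text
t: 7.0
tool_pos: [0.4708, -0.3287, 0.1821]
tcp_rot: [0.316, 0.949, -0.0, -0.0]
ft_force: [-0.7, 1.3, 0.1]
width: 0.0512
finger_force: 0.0
```

servo_tool(
  moves=[
    [0.002,-0.012,0,0,0,0.082,0.2],
    [0.002,-0.012,0,0,0,0.082,0.2],
    [0.002,0,0,0,0,0.082,0.2],
    [0.002,0,0,0,0,0.082,0.2],
    [0,0,0,0,0,0.082,0.2],
    [0,0,0,0,0,0.082,0.2],
    [0,0,0,0,0,0.082,0.2],
    [0,0,0,0,0,0,0.2],
  ],
)

```text
t: 7.67
tool_pos: [0.4786, -0.3522, 0.182]
tcp_rot: [0.034, 0.999, -0.0, -0.0]
ft_force: [0.4, 0.3, 0.3]
width: 0.0512
finger_force: 0.0
```

```bash
python3 - <<'E'
from bench import *
from h import *
np.set_printoptions(precision=4,suppress=True)
s=state();print(s["t"],s["tool_pos"],s["tcp_rot"],s["joint_pos"],s["ft_force"],s["torque"])
o=[]
for n in("scene","top"):
    i=get_image(n);np.savez(n+"2.npz",**i);w=cloud(i);b,g,r=[i["pixels"][...,c].astype(int) for c in range(3)]
    m=box(w,[.40,-.23,.08],[.56,-.12,.16])&(r-b>35);P=w[m]
    if len(P)<10: print(n,"hidden",len(P));continue
    l=cv2.fitLine(P.astype(np.float32),cv2.DIST_HUBER,0,.01,.01).ravel();print(n,len(P),P.mean(0),l[:3],np.percentile(P[:,2],95),P.min(0),P.max(0))
    d=P.mean(0)-[.461,-.074,0];print("roller x,y",d@[.990,-.139,0],d@[.139,.990,0])
    if n=="scene":cv2.imwrite("pics/s2.png",cv2.resize(i["pixels"][200:440,220:460],(600,600),interpolation=cv2.INTER_CUBIC))
    # arm side of crank and screw
    m=box(w,[.42,-.1,.112],[.5,-.045,.135]);Q=w[m];print("screw",len(Q),Q.mean(0),cv2.minEnclosingCircle(Q[:,:2].astype(np.float32)*1000))
E
```

```text
7.6667 [ 0.4786 -0.3522  0.182 ] [ 0.0339  0.9994 -0.     -0.0003] [ 0.7248  0.7726 -0.2994  1.4372  0.2526  0.9701  1.8652] [0.3706 0.2537 0.3209] [ 0.0233  0.0261 -0.001 ]
scene 62 [ 0.4451 -0.19    0.1413] [-0.1499  0.9883  0.0272] 0.14625542278589745 [ 0.4392 -0.1982  0.1308] [ 0.4525 -0.1708  0.1479]
roller x,y 0.00034186368860029227 -0.11701669739747057
screw 134 [ 0.4634 -0.0736  0.1203] ((463.9225158691406, -72.8871078491211), 16.853857040405273)
top 204 [ 0.4479 -0.1707  0.1427] [ 0.1534  0.9881 -0.0085] 0.1462357306489216 [ 0.4378 -0.1968  0.1361] [ 0.4579 -0.1437  0.1482]
roller x,y 0.0004559838483200859 -0.09752378767510544
screw 115 [ 0.4603 -0.0739  0.121 ] ((460.9544982910156, -73.65074157714844), 15.896780014038086)
```

The crank stands upright to within about 1–2 mm at the handle. The tool is above the key with its yaw matched, so I'll descend and grip.

servo_tool(
  moves=[
    [-0.001,0.001,-0.018,0,0,0,0.2],
    [-0.001,0,-0.018,0,0,0,0.2],
    [0,0,-0.018,0,0,0,0.2],
    [0,0,-0.018,0,0,0,0.2],
    [0,0,-0.018,0,0,0,0.2],
    [0,0,-0.018,0,0,0,0.2],
    [0,0,-0.018,0,0,0,0.2],
    [0,0,-0.016,0,0,0,0.2],
    [0,0,0,0,0,0,-1],
    [0,0,0,0,0,0,-1],
  ],
  newtons=60,
)

```text
t: 8.6
tool_pos: [0.4768, -0.3509, 0.0398]
tcp_rot: [0.037, 0.999, 0.0, -0.0]
ft_force: [0.3, 0.5, 0.2]
width: 0.0279
finger_force: 0.0
```

servo_tool(
  moves=[
    [0,0,0,0,0,0,-1],
    [0,0,0,0,0,0,-1],
    [0,0,0,0,0,0,-1],
  ],
)

```text
t: 8.85
tool_pos: [0.4774, -0.3513, 0.041]
tcp_rot: [0.036, 0.999, -0.0, 0.001]
ft_force: [-0.9, 0.8, 7.7]
width: 0.0131
finger_force: 60.1
```

servo_tool(
  moves=[
    [0,0,0.01,0,0,0,-1],
    [0,0,0.017,0,0,0,-1],
    [0,0,0.018,0,0,0,-1],
    [0,0,0.018,0,0,0,-1],
    [0,0,0.018,0,0,0,-1],
    [0,0,0.018,0,0,0,-1],
    [0,0,0.018,0,0,0,-1],
    [0,0,0.018,0,0,0,-1],
    [0,0,0.015,0,0,0,-1],
    [0,0.01,0.005,0,0,0,-1],
  ],
)

```text
t: 9.68
tool_pos: [0.4769, -0.3426, 0.1975]
tcp_rot: [0.037, 0.999, -0.001, 0.001]
ft_force: [0.1, -1.0, -3.0]
width: 0.0127
finger_force: 59.1
```

servo_tool(
  moves=[
    [0,0.02,0,0,0,0,-1],
    [0,0.026,0,0,0,0,-1],
    [0,0.026,0,0,0,0,-1],
    [-0.002,0.026,0,0,0,0,-1],
    [-0.002,0.026,0,0,0,0,-1],
    [-0.002,0.026,0,0,0,0,-1],
    [-0.002,0.026,0,0,0,0,-1],
    [-0.002,0.026,0,0,0,0,-1],
    [-0.002,0.026,0,0,0,0,-1],
    [-0.002,0.02,0,0,0,0,-1],
  ],
)

```text
t: 10.52
tool_pos: [0.4621, -0.0904, 0.195]
tcp_rot: [0.035, 0.999, 0.0, -0.0]
ft_force: [0.2, -0.1, -3.0]
width: 0.0129
finger_force: 59.1
```

servo_tool(
  moves=[
    [-0.001,0.012,0,0,0,0,-1],
    [-0.001,0.006,0,0,0,0,-1],
    [0,0,-0.01,0,0,0,-1],
    [0,0,-0.01,0,0,0,-1],
    [0,0,0,0,0,0,-1],
    [0,0,0,0,0,0,-1],
  ],
)

```text
t: 11.02
tool_pos: [0.4605, -0.0752, 0.1749]
tcp_rot: [0.036, 0.999, -0.0, -0.0]
ft_force: [0.0, 0.8, -2.9]
width: 0.013
finger_force: 59.1
```

```bash
python3 - <<'E'
from bench import *
from h import *
np.set_printoptions(precision=4,suppress=True)
s=state();print(s["t"],s["tool_pos"],s["tcp_rot"],s["joint_pos"][[6]] if hasattr(s["joint_pos"],"shape") else s["joint_pos"],s["ft_force"],s["torque"])
i=get_image("scene");np.savez("scene3.npz",**i);w=cloud(i)
c=s["tool_pos"]
for a in np.arange(.11,.23,.008):
    m=box(w,[c[0]-.04,c[1]-.04,a],[c[0]+.04,c[1]+.04,a+.008]);Q=w[m];v,u=np.nonzero(m)
    if len(Q): print(round(a,3),len(Q),Q.min(0),Q.max(0),Q.mean(0),u.min(),u.max(),v.min(),v.max())
cv2.imwrite("pics/s3.png",cv2.resize(i["pixels"][200:300,220:340],(720,600),interpolation=cv2.INTER_CUBIC))
E
```

```text
11.0167 [ 0.4605 -0.0752  0.1749] [ 0.0361  0.9993 -0.0001 -0.0004] [1.3462] [ 0.0374  0.7735 -2.871 ] [ 0.0207 -0.0298  0.0526]
0.11 51 [ 0.4494 -0.0871  0.1101] [ 0.4744 -0.0609  0.1178] [ 0.4628 -0.0757  0.1137] 271 283 258 269
0.118 97 [ 0.448  -0.0884  0.1181] [ 0.4787 -0.059   0.126 ] [ 0.4632 -0.0734  0.1216] 269 283 255 266
0.126 1 [ 0.453  -0.0807  0.1263] [ 0.453  -0.0807  0.1263] [ 0.453  -0.0807  0.1263] 273 273 263 263
0.142 4 [ 0.4573 -0.0805  0.1473] [ 0.4707 -0.0793  0.1486] [ 0.4633 -0.0799  0.1479] 274 280 253 255
0.15 26 [ 0.4548 -0.085   0.1507] [ 0.471  -0.0732  0.158 ] [ 0.4618 -0.0807  0.1543] 272 280 250 255
0.158 20 [ 0.4556 -0.0867  0.1583] [ 0.47   -0.0682  0.1657] [ 0.4609 -0.0804  0.1619] 271 279 248 253
0.166 24 [ 0.4543 -0.0856  0.1662] [ 0.4691 -0.0715  0.1735] [ 0.4606 -0.0804  0.1698] 271 279 245 250
0.174 27 [ 0.4552 -0.0849  0.1742] [ 0.4699 -0.0719  0.1817] [ 0.4617 -0.0809  0.1784] 271 279 243 247
0.182 26 [ 0.4552 -0.0855  0.1821] [ 0.4711 -0.0747  0.1899] [ 0.4636 -0.0802  0.1868] 271 279 239 244
0.19 9 [ 0.4549 -0.0831  0.1907] [ 0.4654 -0.0724  0.1936] [ 0.4593 -0.0796  0.1916] 270 277 239 242
0.198 5 [ 0.4541 -0.0888  0.2021] [ 0.4724 -0.0854  0.2047] [ 0.4598 -0.0872  0.2035] 272 281 237 240
0.206 22 [ 0.4423 -0.0941  0.2061] [ 0.4733 -0.0761  0.214 ] [ 0.4594 -0.0889  0.2105] 264 281 234 239
0.214 67 [ 0.4286 -0.0972  0.214 ] [ 0.4953 -0.0697  0.222 ] [ 0.457  -0.0857  0.2187] 256 290 226 238
0.222 75 [ 0.4286 -0.0969  0.222 ] [ 0.4959 -0.0631  0.2299] [ 0.4506 -0.0827  0.2262] 256 290 223 235
```

View pics/s3.png

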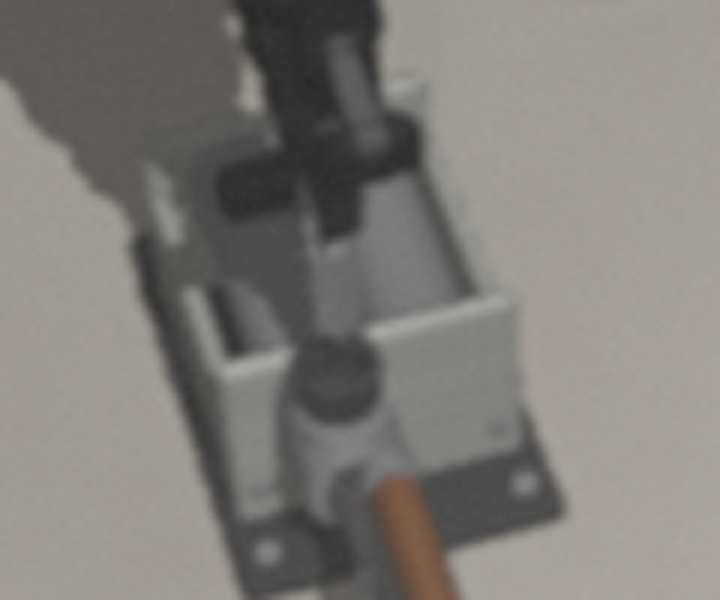

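The key hangs centred over the screw: in the scene view the shank is about 1 mm from the screw axis, with its tip at z≈0.144. Now I'll lower it gently.

servo_tool(
  moves=[
    [0,0,-0.006,0,0,0,-1],
    [0,0,-0.006,0,0,0,-1],
    [0,0,-0.005,0,0,0,-1],
    [0,0,-0.003,0,0,0,-1],
    [0,0,-0.002,0,0,0,-1],
    [0,0,-0.002,0,0,0,-1],
    [0,0,-0.001,0,0,0,-1],
    [0,0,0,0,0,0,-1],
  ],
)

```text
t: 11.73
tool_pos: [0.4609, -0.0751, 0.1497]
tcp_rot: [0.036, 0.999, -0.0, -0.0]
ft_force: [-0.3, -0.5, -4.4]
width: 0.0131
finger_force: 59.2
```

servo_tool(
  moves=[
    [0,0,-0.001,0,0,0,-1],
    [0,0,-0.001,0,0,0,-1],
    [0,0,-0.001,0,0,0,-1],
    [0,0,0,0,0,0,-1],
  ],
)

```text
t: 12.07
tool_pos: [0.461, -0.0747, 0.1469]
tcp_rot: [0.036, 0.999, 0.0, 0.0]
ft_force: [-0.9, 2.9, 2.4]
width: 0.0132
finger_force: 60.0
```

```bash
python3 -c "
from bench import *
s=state();print(s['tool_pos'],s['ft_force'],s['torque'])"
```

```text
[ 0.46097354 -0.07467046  0.14691877] [-0.88238467  2.91284698  2.36227535] [1.1708252  0.31233127 0.02750521]
```

servo_tool(
  moves=[
    [-0.0002,0.0008,0,0,0,0,-1],
    [0,0.0004,-0.001,0,0,0,-1],
    [0,0,-0.001,0,0,0,-1],
    [0,0,0,0,0,0,-1],
  ],
)

```text
t: 12.4
tool_pos: [0.4607, -0.0737, 0.1448]
tcp_rot: [0.036, 0.999, 0.0, 0.0]
ft_force: [-0.6, 3.5, -4.0]
width: 0.0131
finger_force: 59.5
```

```bash
python3 -c "
from bench import *
s=state();print(s['tool_pos'],s['ft_force'],s['torque'])"
```

```text
[ 0.46073467 -0.07370278  0.14478593] [-0.60923915  3.50497149 -4.0057738 ] [ 1.03440254 -0.0201426   0.01011001]
```

servo_tool(
  moves=[
    [0,0.0006,-0.001,0,0,0,-1],
    [0,0.0004,-0.0015,0,0,0,-1],
    [0,0,-0.0015,0,0,0,-1],
    [0,0,-0.0015,0,0,0,-1],
    [0,0,0,0,0,0,-1],
  ],
)

```text
t: 12.82
tool_pos: [0.4606, -0.073, 0.139]
tcp_rot: [0.036, 0.999, -0.0, -0.0]
ft_force: [0.8, 0.7, -3.3]
width: 0.0128
finger_force: 59.7
```

```bash
python3 -c "
from bench import *
s=state();print(s['tool_pos'],s['ft_force'],s['torque'])"
```

```text
[ 0.46059849 -0.07296216  0.1390052 ] [ 0.76194689  0.67339107 -3.27332077] [0.03592181 0.02001023 0.03357998]
```

servo_tool(
  moves=[
    [0,0,-0.0008,0,0,0,-1],
    [0,0,-0.0008,0,0,0,-1],
    [0,0,0,0,0,0,-1],
  ],
)

```text
t: 13.07
tool_pos: [0.4609, -0.0729, 0.138]
tcp_rot: [0.036, 0.999, -0.0, 0.0]
ft_force: [-0.4, -0.3, 4.1]
width: 0.0131
finger_force: 61.0
```

```bash
python3 -c "
from bench import *
s=state();print(s['tool_pos'],s['ft_force'],s['torque'])"
```

```text
[ 0.46091005 -0.07291144  0.13795152] [-0.43457086 -0.32754635  4.10226068] [0.09798674 0.3373274  0.01507771]
```

```bash
cat > tq.py <<'E'
from bench import *
import numpy as np
a=[]
for k in range(5):
    get_image("top");s=state();a.append([s["torque"][2],s["tau"][6],*s["ft_force"]])
a=np.array(a);print("t",round(s["t"],2),"tz",a[:,0].mean().round(3),"sd",a[:,0].std().round(3),"tau7",a[:,1].round(3),"F",a[:,2:].mean(0).round(1),"z",s["tool_pos"].round(4) if hasattr(s["tool_pos"],"round") else s["tool_pos"],"yaw",round(2*np.arctan2(s["tcp_rot"][1],s["tcp_rot"][0])-np.pi/2,3),"j7",round(s["joint_pos"][6],2))
E
python3 tq.py
```

```text
t 13.32 tz 0.006 sd 0.031 tau7 [-0.007 -0.001  0.001  0.001  0.002] F [-1.1  0.3  4.3] z [ 0.4609 -0.0729  0.1379] yaw 1.499 j7 1.31
```

servo_tool(
  moves=[
    [0,0,0.0005,0,0,-0.04,-1],
    [0,0,0,0,0,-0.04,-1],
    [0,0,0,0,0,-0.04,-1],
    [0,0,0,0,0,-0.04,-1],
    [0,0,-0.0002,0,0,-0.04,-1],
    [0,0,-0.0002,0,0,-0.04,-1],
    [0,0,-0.0002,0,0,-0.04,-1],
    [0,0,-0.0002,0,0,-0.04,-1],
    [0,0,-0.0002,0,0,-0.04,-1],
    [0,0,-0.0002,0,0,-0.04,-1],
  ],
)

```text
t: 14.15
tool_pos: [0.4608, -0.0728, 0.1374]
tcp_rot: [0.235, 0.972, -0.0, 0.0]
ft_force: [-2.6, 0.5, 11.0]
width: 0.0127
finger_force: 61.8
```

```bash
python3 tq.py
```

```text
t 14.4 tz 0.044 sd 0.025 tau7 [ 0.748 -0.907 -0.388 -0.143 -0.07 ] F [-1.9  1.   8.1] z [ 0.4608 -0.0728  0.1373] yaw 1.099 j7 1.05
```

servo_tool(
  moves=[
    [0,0,0,0,0,-0.04,-1],
    [0,0,0,0,0,-0.04,-1],
    [0,0,-0.0002,0,0,-0.04,-1],
    [0,0,-0.0002,0,0,-0.04,-1],
    [0,0,-0.0002,0,0,-0.04,-1],
    [0,0,-0.0002,0,0,-0.04,-1],
    [0,0,-0.0002,0,0,-0.04,-1],
    [0,0,-0.0002,0,0,-0.04,-1],
    [0,0,-0.0002,0,0,-0.04,-1],
    [0,0,0,0,0,0,-1],
  ],
)

```text
t: 15.23
tool_pos: [0.4607, -0.0728, 0.1359]
tcp_rot: [0.405, 0.914, -0.0, 0.0]
ft_force: [-1.9, 1.1, 6.7]
width: 0.0132
finger_force: 61.4
```

```bash
python3 tq.py
```

```text
t 15.48 tz 0.044 sd 0.039 tau7 [-0.53  -0.193 -0.084 -0.055 -0.048] F [-2.3  0.8  8.6] z [ 0.4607 -0.0728  0.1359] yaw 0.739 j7 0.82
```

servo_tool(
  moves=[
    [0,0,-0.0002,0,0,-0.04,-1],
    [0,0,-0.0001,0,0,-0.04,-1],
    [0,0,-0.0001,0,0,-0.04,-1],
    [0,0,-0.0002,0,0,-0.04,-1],
    [0,0,-0.0002,0,0,-0.04,-1],
    [0,0,0,0,0,0,-1],
    [0,0,0,0,0,0,-1],
  ],
)

```text
t: 16.07
tool_pos: [0.4607, -0.0728, 0.1351]
tcp_rot: [0.493, 0.87, -0.0, 0.0]
ft_force: [-2.6, 1.1, 8.6]
width: 0.0129
finger_force: 61.4
```

```bash
python3 tq.py
```

```text
t 16.32 tz 0.038 sd 0.04 tau7 [-0.105 -0.06  -0.049 -0.046 -0.045] F [-2.1  1.1  8.6] z [ 0.4607 -0.0728  0.1351] yaw 0.539 j7 0.7
```

servo_tool(
  moves=[
    [0,0,-0.0002,0,0,-0.04,-1],
    [0,0,-0.0001,0,0,-0.04,-1],
    [0,0,-0.0001,0,0,-0.04,-1],
    [0,0,-0.0002,0,0,-0.04,-1],
    [0,0,-0.0002,0,0,-0.04,-1],
    [0,0,0,0,0,0,-1],
    [0,0,0,0,0,0,-1],
  ],
)

```text
t: 16.9
tool_pos: [0.4607, -0.0728, 0.1343]
tcp_rot: [0.578, 0.816, -0.0, -0.0]
ft_force: [-1.9, 0.9, 8.8]
width: 0.0127
finger_force: 61.5
```

```bash
python3 tq.py
```

```text
t 17.15 tz 0.055 sd 0.017 tau7 [-0.104 -0.059 -0.048 -0.045 -0.044] F [-2.3  1.   8.8] z [ 0.4607 -0.0728  0.1343] yaw 0.339 j7 0.57
```

servo_tool(
  moves=[
    [0,0,-0.0002,0,0,-0.04,-1],
    [0,0,-0.0001,0,0,-0.04,-1],
    [0,0,-0.0001,0,0,-0.04,-1],
    [0,0,-0.0002,0,0,-0.04,-1],
    [0,0,-0.0002,0,0,-0.04,-1],
    [0,0,0,0,0,0,-1],
    [0,0,0,0,0,0,-1],
  ],
)

```text
t: 17.73
tool_pos: [0.4607, -0.0728, 0.1335]
tcp_rot: [0.656, 0.754, 0.0, -0.0]
ft_force: [-3.5, 0.5, 10.3]
width: 0.0128
finger_force: 61.8
```

```bash
python3 tq.py
```

```text
t 17.98 tz 0.058 sd 0.019 tau7 [-0.123 -0.078 -0.067 -0.065 -0.064] F [-2.6  1.3 10.3] z [ 0.4607 -0.0728  0.1335] yaw 0.139 j7 0.44
```

servo_tool(
  moves=[
    [0,0,-0.0002,0,0,-0.04,-1],
    [0,0,-0.0001,0,0,-0.04,-1],
    [0,0,-0.0001,0,0,-0.04,-1],
    [0,0,-0.0002,0,0,-0.04,-1],
    [0,0,-0.0002,0,0,-0.04,-1],
    [0,0,0,0,0,0,-1],
    [0,0,0,0,0,0,-1],
  ],
)

```text
t: 18.57
tool_pos: [0.4608, -0.0728, 0.1329]
tcp_rot: [0.728, 0.685, 0.0, 0.0]
ft_force: [-2.9, 0.9, 16.3]
width: 0.013
finger_force: 62.5
```

```bash
python3 tq.py
```

```text
t 18.82 tz 0.124 sd 0.033 tau7 [-0.181 -0.136 -0.125 -0.122 -0.122] F [-3.4  1.4 15.4] z [ 0.4607 -0.0728  0.1329] yaw -0.061 j7 0.32
```

servo_tool(
  moves=[
    [0,0,0,0,0,-0.04,-1],
    [0,0,0,0,0,-0.04,-1],
    [0,0,0,0,0,-0.04,-1],
    [0,0,-0.0002,0,0,-0.04,-1],
    [0,0,0,0,0,0,-1],
    [0,0,0,0,0,0,-1],
  ],
)

```text
t: 19.32
tool_pos: [0.4607, -0.0727, 0.1326]
tcp_rot: [0.781, 0.625, 0.0, -0.0]
ft_force: [-2.5, 1.2, 12.2]
width: 0.0131
finger_force: 62.2
```

```bash
python3 tq.py
```

```text
t 19.57 tz 0.175 sd 0.023 tau7 [-0.241 -0.196 -0.184 -0.182 -0.181] F [-3.   1.6 12.7] z [ 0.4607 -0.0728  0.1326] yaw -0.221 j7 0.22
```

servo_tool(
  moves=[
    [0,0,0,0,0,-0.03,-1],
    [0,0,-0.0001,0,0,-0.03,-1],
    [0,0,-0.0001,0,0,-0.02,-1],
    [0,0,0,0,0,0,-1],
    [0,0,0,0,0,0,-1],
  ],
)

```text
t: 19.98
tool_pos: [0.4607, -0.0727, 0.1324]
tcp_rot: [0.805, 0.593, 0.0, -0.0]
ft_force: [-2.4, 1.7, 13.5]
width: 0.0129
finger_force: 62.3
```

```bash
python3 tq.py
```

```text
t 20.23 tz 0.208 sd 0.014 tau7 [-0.249 -0.225 -0.22  -0.218 -0.218] F [-3.5  1.8 13.8] z [ 0.4607 -0.0727  0.1324] yaw -0.301 j7 0.17
```

The screw feels firm at about 0.21 N m while paused. I'll release the key and withdraw straight up.

servo_tool(
  moves=[
    [0,0,0,0,0,0,0.2],
    [0,0,0,0,0,0,0.2],
    [0,0,0,0,0,0,0.2],
    [0,0,0,0,0,0,0.2],
    [0,0,0.004,0,0,0,0.2],
    [0,0,0.012,0,0,0,0.2],
    [0,0,0.02,0,0,0,0.2],
    [0,0,0.025,0,0,0,0.2],
    [0,0,0.025,0,0,0,0.2],
    [0,0,0.02,0,0,0,0.2],
  ],
)

```text
t: 21.07
tool_pos: [0.4607, -0.073, 0.24]
tcp_rot: [0.805, 0.593, 0.0, 0.0]
ft_force: [-0.0, 0.3, -0.7]
width: 0.0512
finger_force: 0.0
```

servo_tool(
  moves=[
    [0,0.02,0.01,0,0,0,0.2],
    [0,0.03,0,0,0,0,0.2],
    [0,0.03,0,0,0,0,0.2],
    [0,0.03,0,0,0,0,0.2],
    [0,0.03,0,0,0,0,0.2],
    [0,0.02,0,0,0,0,0.2],
    [0,0.01,0,0,0,0,0.2],
    [0,0,0,0,0,0,0.2],
  ],
)

```text
t: 21.73
tool_pos: [0.4605, 0.0989, 0.2481]
tcp_rot: [0.804, 0.594, -0.0, -0.0]
ft_force: [0.4, -0.2, -0.1]
width: 0.0514
finger_force: 0.0
```

```bash
python3 - <<'E'
from bench import *
from h import *
np.set_printoptions(precision=4,suppress=True)
o=[]
for n,(x,y) in(("scene",(285,250)),("top",(360,285))):
    i=get_image(n);w=cloud(i);b,g,r=[i["pixels"][...,c].astype(int) for c in range(3)]
    o.append(cv2.resize(i["pixels"][y-50:y+50,x-50:x+50],(400,400),interpolation=cv2.INTER_CUBIC))
    m=box(w,[.40,-.23,.08],[.56,-.12,.16])&(r-b>35);P=w[m]
    if len(P)>10:
        d=P.mean(0)-[.461,-.074,0];print(n,"handle",P.mean(0),d@[.990,-.139,0])
    Q=w[box(w,[.41,-.13,.16],[.51,-.02,.20])&(i["pixels"].max(-1)<70)]
    if len(Q)>5:print(n,"bar",len(Q),Q.mean(0),Q.max(0),cv2.minAreaRect(Q[:,:2].astype(np.float32)*1000))
cv2.imwrite("pics/end.png",np.hstack(o));s=state();print(s["t"],s["ft_force"],s["tool_pos"])
E
```

```text
scene handle [ 0.4487 -0.1741  0.1431] 0.0017235460529066245
scene bar 176 [ 0.4605 -0.0786  0.1879] [ 0.4703 -0.0422  0.1945] ((461.6017761230469, -75.91290283203125), (67.74327850341797, 11.635982513427734), 81.90363311767578)
top handle [ 0.4481 -0.1701  0.1423] 0.0005695698150038212
top bar 255 [ 0.4604 -0.074   0.1886] [ 0.4718 -0.0405  0.1946] ((460.6527099609375, -74.18133544921875), (68.84097290039062, 14.060210227966309), 82.06222534179688)
21.8333 [ 0.0999 -0.4088  0.3205] [0.4608 0.0963 0.2482]
```

View pics/end.png

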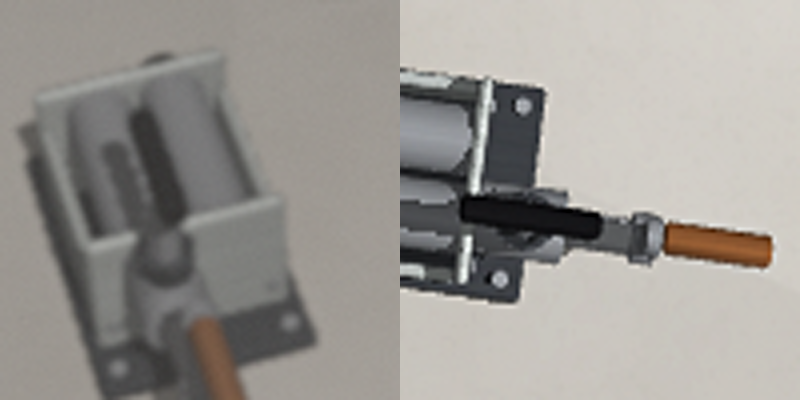

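The key stands upright in the screw with its bar centre at (0.461, -0.074) and its top at z≈0.189, which matches full seating. The crank is upright, and the arm is clear of everything.

```bash
python3 -c "
from bench import *
print(sign_off())"
```

```text
the job is handed in; nothing more can be done
None
```

I've handed the job in: the crank stands upright to within about 2 mm at its handle, the screw is tight at about 0.21 N m felt while pausing, and the key is left standing fully seated in it, at 22 s on the robot's clock. The reported tool height read about 30 mm low, so my first grip closed just above the crank handle; after that I set heights from the camera depth.

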